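# Find the pitch leaf that fits the clamped lead screw

### The job

Find the comb leaf that fits the thread of the clamped rod at the front of the stand: mesh the leaves with it one by one, never pressing hard, feeling along the rod for the place where the teeth drop into the thread. Leave the leaf that seats fully home standing on that rod, let go, with the other two standing upright on the wooden leaf board and nothing else on the desk disturbed.

Things in the scene. Friction and masses are not known exactly. Their poses are not given: they have to be found in the camera images.
- station (a point): middle of the clamped rod's top line, on the thread crests, 60 mm above the desk; y runs along the rod, z up, x away from the robot to two unclamped spare rods (not used) 70 and 140 mm behind. Rod fixed, 40 mm over the crests, threaded 62 mm either way along y, the clamp blocks (70 mm high over the desk) begin at 65 mm. Its pitch is 8, 10 or 12 mm; pitch and places of the crests along y are not measured
- rod_stand: the fixed metal stand, 170 mm long (y), origin on the desk below station. Thread 4 mm deep, steep flanks. The leaf of the rod's pitch drops in where it is within 1.4 mm of the right place along y, once every pitch, until its tooth roots rest on the crests: grip centre then 37 mm above station. Elsewhere it stands 3.5 mm higher, and any other leaf does so everywhere
- leaf_board: fixed wooden board, 212 mm (x) by 105 mm (y), 10 mm thick, origin at the centre of its underside; at the start the three leaves stand on it in a row along its x, 70 mm apart, their blades along its y
- grip_a (a point): centre of the black upright grip block on top of a steel comb leaf: 14 mm thick in x, 44 mm long in y, 30 mm high; z up; a weak grip slips under load. It lies 55 mm above the leaf's feet and 37 mm above the line of the tooth roots. The three leaves differ only in the pitch of their teeth; which one fits changes from run to run, whatever its name
- grip_b (a point): the same point of another comb leaf, see grip_a
- grip_c (a point): the same point of another comb leaf, see grip_a
- comb_a: the steel part of the leaf of grip_a (all but the grip). The leaf is 76 mm long (y), 56 mm wide over the feet (x), 70 mm high, about 0.16 kg; origin between the feet. An 8 mm thick blade along y, its teeth pointing down 3.5 mm; at both ends (30 to 38 mm from the middle) a fork of two feet straddles the rod, 44 mm clear between the feet, which reach 18 mm below the tooth roots. It fits either way round
- comb_b: the steel part of the leaf of grip_b, made like comb_a
- comb_c: the steel part of the leaf of grip_c, made like comb_a
- masking_tape: bystander: roll of tape, 104 mm across, 25 mm high
- pliers: bystander: pliers lying flat, 102 mm long
- solder_reel: bystander: reel of wire, 86 mm by 62 mm, 35 mm high
- primer_jar: bystander: small jar with a black cap, 66 mm across, 70 mm high
- dish_1: bystander: glass dish, 43 mm across, 10 mm high

How it is judged:
By the outcome, as a careful person would: the job done as asked, in the order asked, and still so for the second after the job is handed in, with the robot touching nothing.
It also fails if it takes over 72 s, if anything falls off the work surface, if the arm or the gripper's body presses on something with over 40 N, if the wrist force passes 120 N, or if a joint passes its speed limit or range.

### The arm

A 7-joint arm with a two-finger parallel gripper is mounted at the origin on a cart in front of the work surface, level with it; the furniture and walls round the work are solid. World frame = base frame: x ahead of the robot, y to its left, z up, the work surface at z = 0. Lengths are in m, angles in rad, forces in N, time in s.
With the tool pointing down it reaches from about 0.4 to 0.85 m from the base axis. Payload 6.9 kg.
Tool frame: the origin (TCP) lies between the finger pads; the fingertips stand 25 mm ahead of it and the grasp point (between the pads) lies 6 mm ahead of it; y points along the fingers, z is the direction in which the jaws open and shut, and the axes are right-handed (so a half turn about y gives the same grasp; the last joint's range is limited). The gripper opens to 85 mm and grips with 20 to 120 N. Pads are 22 mm wide; open, the fingers measure 114 mm over their backs; the gripper's body (76 mm by 85 mm) begins 54 mm behind the grasp point. The pads swing forward as they close: fully open they stand 13 mm farther back than shut.
Start: joints at [1.45, 0.507, -0.238, 1.5, 0.126, 1.149, -0.155], TCP at [0.141, -0.609, 0.231] pointing down, gripper open.
Joint ranges: [-3.08, 3.08], [-0.24, 2.05], [-1.43, 1.35], [0, 2.5], [-1.52, 4.66], [0.17, 1.96], [-2.89, 2.89]. Speed limits (rad/s): [2.39, 2.39, 3.14, 3.14, 3.14, 3.14, 3.14].

### API

Orientations are given as a rotation vector (axis times angle).
In Python, from plant import sensors, snapshot, get_calibration, ctrl gives the robot as it stands.
- The arm moves only by the tool drive_tool, never from a script. Its argument "series" is a list of rows, each an object with "delta_pos": the shift along the tool's x, y, z in m, a list of three; "dr": the turn, a rotation vector about the tool's x, y, z in degrees, a list of three. A call has 1 to 8 rows; each row shifts and turns the commanded pose from where the row before left it, along the tool's axes as they then stand; what a row does not reach is not made up. A row lasts 1/8 s, in which the tool goes at most 62.5 mm and 10.7 degrees, less where a joint would pass 70% of its speed; a pose out of reach is approached as far as the arm can. A call with a gripper value outside its range is refused whole. "fingers" is the finger opening in m, from 0 to 0.0854, set as the call begins (left out, the last holds). The fingers move at their own pace and stop on an object; "newtons" is the grip in N (left out, the last holds). Time passes only in rows, so rows that do not move let the fingers close. It gives the time, the measured TCP pose, the force and the opening at its end, in the units of the state.
- sensors.get_obs(): the state, without advancing time (a new reading comes with each control period).
- snapshot(name): name is "scene" or "side" or "wrist"; returns the picture (400x640x3 uint8, blue, green, red); there is no depth.
- get_calibration(name): a dict with "K" (3x3 intrinsics, pixels), "k1" (the pictures are not rectified: a ray, as slopes to the right and down, at radius r is drawn at 1 + k1 r^2 times it, then the intrinsics apply), "R" (3x3) and "t" (3): a world point X has camera coordinates R X + t; the wrist camera has in their place "tool_from_camera" (4x4, takes a point from camera to tool coordinates, whose origin is the TCP and whose axes are the tool frame's). Camera axes: x right, y down, z forward; pixel columns grow to the right and rows downward; lengths in m; the calibration is good to about 2 mm. A picture is of the moment at which its call begins: read the wrist's pose just before it. get_calibration takes no time and is no camera call.
- ctrl.sign_off(): hands the job in, once; it reports no verdict.
The state is a dict: "t": time; "joint_positions": joint angles; "qd": joint speeds; "effort": joint torques, N m; "tool_pos": TCP position; "eef_rot": TCP orientation; "wrist_force": force on the tool from outside, world axes, zero at the start; "ft_torque": the same for the moment, N m; "width": finger opening in m.
Only numpy, scipy, OpenCV 4.12 (cv2) and the standard library are available. Lean on these libraries where they do the work, as an engineer would, in place of code of your own. Each camera call takes 0.05 s, during which the arm holds its last target.

## Working session

There is one attempt and no reset: what is moved stays moved. The work goes in short steps, Python scripts to look and compute and a tool call to move; the robot and the scene stay as the last step left them, time stands still between calls to the robot, and variables do not carry over. Pictures are saved under pics/ and viewed, and the job is handed in when it is done.

Besides the shell and the picture viewer there is one more tool, called after "Emit:" by a JSON object that holds its "method" and its "body", one argument or row to a line. drive_tool: Moves the arm, as the interface text tells. Its arguments: {"type":"object","properties":{"series":{"type":"array"},"fingers":{"type":"number"},"newtons":{"type":"number"}},"required":["series"]}

```bash
mkdir -p pics; ls
python3 - <<'E'
from plant import sensors, snapshot, get_calibration
import cv2, json
o=sensors.get_obs(); print(o)
for n in ("scene","side","wrist"):
    cv2.imwrite(f"pics/{n}0.png",snapshot(n))
    c=get_calibration(n); print(n,c)
E
```

```text
pics
{'t': 0.0, 'joint_positions': array([ 1.44949192,  0.50835888, -0.23756443,  1.50112479,  0.12566046,
        1.14888679, -0.15484069]), 'qd': array([ 8.81672160e-04, -3.81114990e-04, -1.91429980e-04,  1.03992175e-05,
       -5.30597859e-05, -7.33248067e-04,  2.97014671e-04]), 'effort': array([ 5.40700530e-04, -6.20595074e+01, -2.18597889e+00, -2.49644941e+01,
        1.28532102e-02,  1.21332475e-02,  4.86082138e-05]), 'tool_pos': array([ 0.14038721, -0.60851843,  0.23002073]), 'eef_rot': array([-0.23951528,  2.10332381, -2.09955247]), 'wrist_force': array([ 0.85382852, -0.1217883 ,  0.21701802]), 'ft_torque': array([-0.01609436,  0.03190106,  0.02964032]), 'width': 0.08526312232258043}
scene {'K': array([[491.93115301,   0.        , 319.95611055],
       [  0.        , 491.93115301, 197.22288923],
       [  0.        ,   0.        ,   1.        ]]), 'k1': -0.08338502970834842, 'R': array([[ 0.5887836 , -0.80812891,  0.01617203],
       [-0.38650958, -0.29906099, -0.87245222],
       [ 0.70989029,  0.50743491, -0.48843177]]), 't': array([-0.29541297,  0.27799746,  1.11781025])}

[... 255 characters left out ...]
-0.04710111, -0.59188203, -0.80464722],
       [ 0.05556864,  0.80274122, -0.59373281]]), 't': array([-0.49797482,  0.10426003,  1.51029664])}
wrist {'K': array([[289.34791738,   0.        , 319.19355592],
       [  0.        , 289.34791738, 199.17448249],
       [  0.        ,   0.        ,   1.        ]]), 'k1': 0.0009827764278846777, 'tool_from_camera': array([[ 2.50066455e-04,  9.64594736e-01,  2.63736484e-01,
        -6.66149194e-02],
       [ 8.13798702e-04, -2.63736601e-01,  9.64594393e-01,
        -1.41897240e-01],
       [ 9.99999638e-01, -2.65842922e-05, -8.50937621e-04,
         7.88255414e-04],
       [ 0.00000000e+00,  0.00000000e+00,  0.00000000e+00,
         1.00000000e+00]])}
```

View pics/scene0.png

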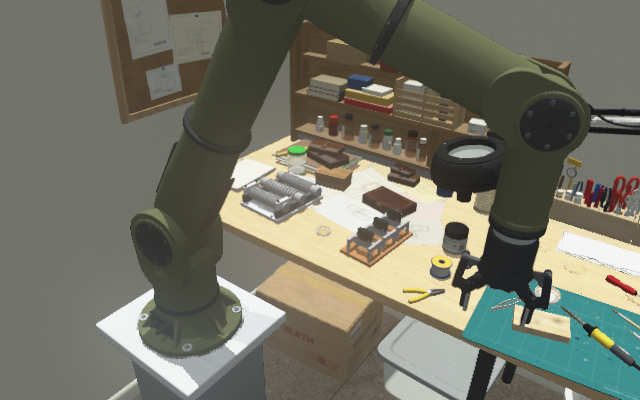

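View pics/side0.png

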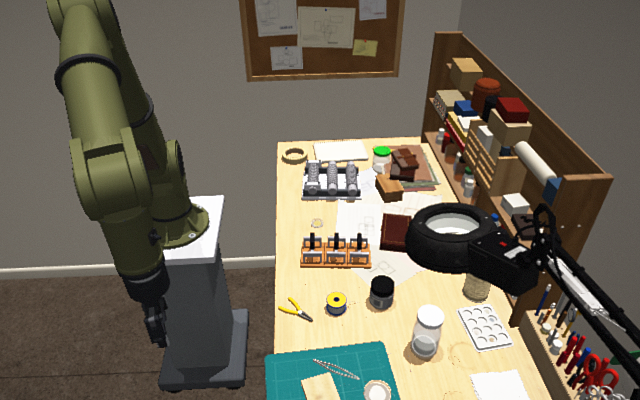

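View pics/wrist0.png

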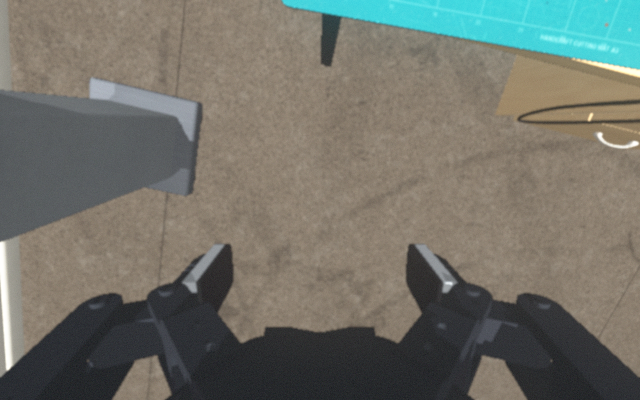

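```bash
cat > h.py <<'E'
import numpy as np, cv2
from plant import sensors, snapshot, get_calibration
from scipy.spatial.transform import Rotation as Ro
def campose(n,o=None):
    c=get_calibration(n)
    if n=="wrist":
        o=o or sensors.get_obs()
        T=np.eye(4);T[:3,:3]=Ro.from_rotvec(o['eef_rot']).as_matrix();T[:3,3]=o['tool_pos']
        W=T@c['tool_from_camera']; return c['K'],c['k1'],W[:3,:3].T,-W[:3,:3].T@W[:3,3]
    return c['K'],c['k1'],c['R'],c['t']
def ray(cp,uv):
    K,k1,R,t=cp
    x=(uv[0]-K[0,2])/K[0,0];y=(uv[1]-K[1,2])/K[1,1]
    d=cv2.undistortPoints(np.array([[[uv[0],uv[1]]]],float),K,np.array([k1,0,0,0.]))[0,0]
    v=R.T@np.array([d[0],d[1],1]); return -R.T@t, v/np.linalg.norm(v)
def onz(cp,uv,z):
    c,v=ray(cp,uv); return c+v*(z-c[2])/v[2]
def proj(cp,X):
    K,k1,R,t=cp
    p,_=cv2.projectPoints(np.array(X,float).reshape(-1,3),cv2.Rodrigues(R)[0],t,K,np.array([k1,0,0,0.]));return p.reshape(-1,2)
def tri(cps,uvs):
    A=np.zeros((3,3));b=np.zeros(3)
    for cp,uv in zip(cps,uvs):
        c,v=ray(cp,uv);P=np.eye(3)-np.outer(v,v);A+=P;b+=P@c
    return np.linalg.solve(A,b)
def todelta(o,target):
    return Ro.from_rotvec(o['eef_rot']).as_matrix().T@(np.array(target)-o['tool_pos'])
E
python3 - <<'E'
import cv2
a=cv2.imread('pics/side0.png');b=cv2.imread('pics/scene0.png')
cv2.imwrite('pics/c1.png',cv2.resize(a[140:280,280:400],None,fx=4.2,fy=4.2,interpolation=cv2.INTER_CUBIC))
cv2.imwrite('pics/c2.png',cv2.resize(b[150:290,230:430],None,fx=4,fy=4,interpolation=cv2.INTER_CUBIC))
E
```

```text
(no output)
```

View pics/c1.png

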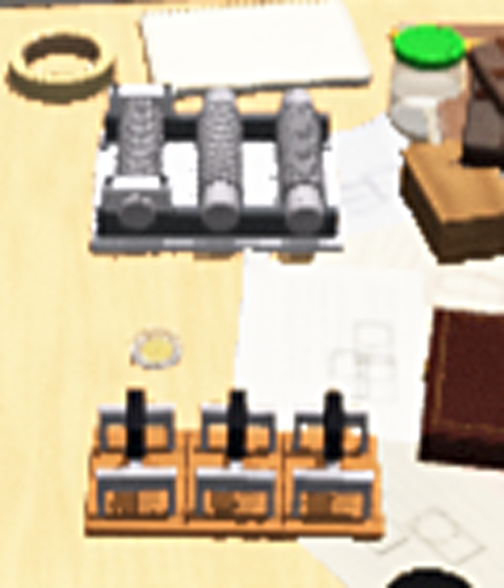

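View pics/c2.png

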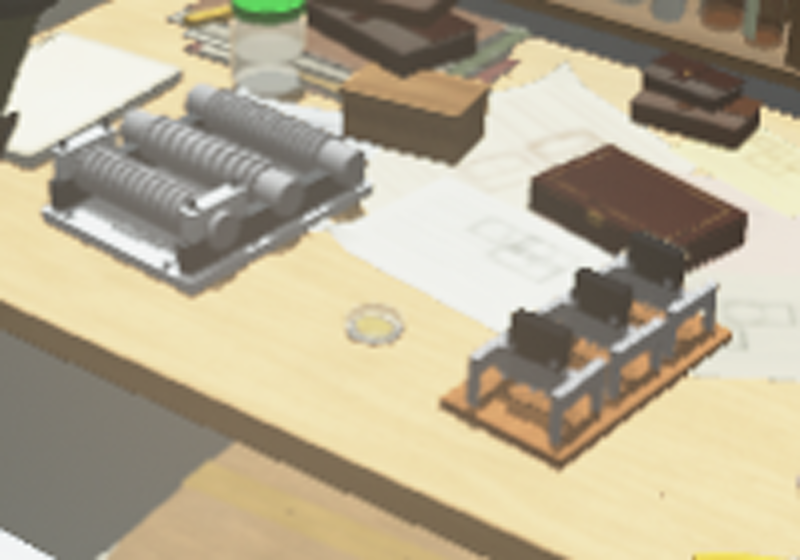

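Run:
```python
from h import *
np.set_printoptions(precision=4,suppress=True)
s=campose('side');e=campose('scene')
S=lambda x,y:(280+x/4.2,140+y/4.2)
E=lambda x,y:(230+x/4,150+y/4)
print('gripcentre tri',[tri([s,e],[S(*a),E(*b)]) for a,b in [((136,425),(541,342)),((238,425),(603,298)),((333,423),(657,262))]])
print('board corners z.01',[onz(s,S(*p),.01) for p in [(86,528),(382,530),(375,435)]],[onz(e,E(*p),.01) for p in [(442,402),(560,460),(730,335)]])
print('clampblocks front tops z.07: near end, far end')
print([onz(s,S(*p),.07) for p in [(107,180),(165,180),(110,90),(170,90)]])
print('dish',onz(s,S(157,348),.005),onz(e,E(375,325),.005))
print('tri rod',tri([s,e],[S(136,182),E(210,195)]))
```

```text
gripcentre tri [array([ 0.4564, -0.1822,  0.0613]), array([ 0.5284, -0.1886,  0.0623]), array([ 0.5953, -0.1942,  0.0627])]
board corners z.01 [array([ 0.4175, -0.2301,  0.01  ]), array([ 0.625 , -0.2483,  0.01  ]), array([ 0.6353, -0.1507,  0.01  ])] [array([ 0.4194, -0.1293,  0.01  ]), array([ 0.4121, -0.2279,  0.01  ]), array([ 0.6154, -0.2495,  0.01  ])]
clampblocks front tops z.07: near end, far end
[array([0.4486, 0.1098, 0.07  ]), array([0.4965, 0.1059, 0.07  ]), array([0.4572, 0.2486, 0.07  ]), array([0.5103, 0.2443, 0.07  ])]
dish [ 0.4803 -0.0317  0.005 ] [ 0.4759 -0.0325  0.005 ]
tri rod [0.4731 0.1197 0.0613]
```

Run:
```python
from h import *
np.set_printoptions(precision=4,suppress=True)
s=campose('side');e=campose('scene')
print('lamp',tri([s,e],[(450,237),(470,163)]),tri([s,e],[(408,237),(432,165)]))
print('jar',tri([s,e],[(381,285),(456,232)]),'reel',tri([s,e],[(336,299),(441,262)]))
print('wallshelf',onz(s,(508,318),.0),onz(s,(430,130),0.))
o=sensors.get_obs();print(Ro.from_rotvec(o['eef_rot']).as_matrix())
```

```text
lamp [ 0.8141 -0.3205  0.1805] [ 0.7187 -0.2565  0.1652]
jar [ 0.6299 -0.3692  0.0581] reel [ 0.508  -0.3834  0.0324]
wallshelf [ 0.9622 -0.4601  0.    ] [1.0259 0.5787 0.    ]
[[-0.9744 -0.0003  0.2248]
 [-0.2248  0.0014 -0.9744]
 [ 0.     -1.     -0.0014]]
```

```bash
cat >> h.py <<'E'
def plan(target,zang_deg,n):
    """rows to bring tool to target with tool z at world azimuth zang, y down"""
    o=sensors.get_obs();R=Ro.from_rotvec(o['eef_rot'])
    a=np.deg2rad(zang_deg);zz=np.array([np.cos(a),np.sin(a),0]);yy=np.array([0,0,-1.]);xx=np.cross(yy,zz)
    Rt=Ro.from_matrix(np.stack([xx,yy,zz],1))
    rv=(R.inv()*Rt).as_rotvec()/n
    print('turn/row deg',np.round(np.rad2deg(rv),2)); d=(np.array(target)-o['tool_pos'])/n
    for i in range(n):
        Ri=R*Ro.from_rotvec(rv*i); print(i,np.round(Ri.inv().apply(d),4).tolist())
def st():
    o=sensors.get_obs();np.set_printoptions(precision=4,suppress=True)
    M=Ro.from_rotvec(o['eef_rot']).as_matrix()
    print('t %.2f'%o['t'],'pos',o['tool_pos'],'zaz %.2f'%np.degrees(np.arctan2(M[1,2],M[0,2])),'ydown',M[:,1],'F',o['wrist_force'],'w %.4f'%o['width']);return o
E
python3 -c "
from h import *
plan([.53,-.20,.26],-4.7,12)"
```

```text
turn/row deg [ 0.01 -6.03 -0.  ]
0 [-0.0393, -0.0024, -0.0259]
1 [-0.0418, -0.0025, -0.0216]
2 [-0.0438, -0.0025, -0.0171]
3 [-0.0454, -0.0025, -0.0124]
4 [-0.0464, -0.0025, -0.0076]
5 [-0.047, -0.0025, -0.0027]
6 [-0.047, -0.0025, 0.0023]
7 [-0.0465, -0.0025, 0.0072]
8 [-0.0455, -0.0025, 0.012]
9 [-0.044, -0.0025, 0.0168]
10 [-0.042, -0.0025, 0.0213]
11 [-0.0395, -0.0025, 0.0256]
```

Emit:
{"method": "drive_tool", "body": {
  "series": [
    {"delta_pos": [-0.0393, -0.0025, -0.0259], "dr": [0, -6.03, 0]},
    {"delta_pos": [-0.0418, -0.0025, -0.0216], "dr": [0, -6.03, 0]},
    {"delta_pos": [-0.0438, -0.0025, -0.0171], "dr": [0, -6.03, 0]},
    {"delta_pos": [-0.0454, -0.0025, -0.0124], "dr": [0, -6.03, 0]},
    {"delta_pos": [-0.0464, -0.0025, -0.0076], "dr": [0, -6.03, 0]},
    {"delta_pos": [-0.047, -0.0025, -0.0027], "dr": [0, -6.03, 0]},
    {"delta_pos": [-0.047, -0.0025, 0.0023], "dr": [0, -6.03, 0]},
    {"delta_pos": [-0.0465, -0.0025, 0.0072], "dr": [0, -6.03, 0]}
  ],
  "fingers": 0.045,
  "newtons": 30
}}

```text
t: 1.15
tool_pos: [0.4009, -0.3353, 0.2509]
eef_rot: [-0.931, 1.567, -1.566]
wrist_force: [0.6, -0.9, -1.3]
width: 0.0448
```

Emit:
{"method": "drive_tool", "body": {
  "series": [
    {"delta_pos": [-0.0455, -0.0025, 0.012], "dr": [0, -6.03, 0]},
    {"delta_pos": [-0.044, -0.0025, 0.0168], "dr": [0, -6.03, 0]},
    {"delta_pos": [-0.042, -0.0025, 0.0213], "dr": [0, -6.03, 0]},
    {"delta_pos": [-0.0395, -0.0025, 0.0256], "dr": [0, -6.03, 0]},
    {"delta_pos": [0, 0, 0], "dr": [0, 0, 0]},
    {"delta_pos": [0, 0, 0], "dr": [0, 0, 0]}
  ]
}}

```text
t: 1.9
tool_pos: [0.5295, -0.2006, 0.2604]
eef_rot: [-1.17, 1.27, -1.269]
wrist_force: [-0.5, -0.6, 0.3]
width: 0.0451
```

```bash
python3 -c "
from h import *
o=st()
cv2.imwrite('pics/w1.png',snapshot('wrist'))
import pickle;pickle.dump(campose('wrist',o),open('cp1.pkl','wb'))
"
```

```text
t 1.90 pos [ 0.5295 -0.2006  0.2604] zaz -4.69 ydown [-0.0012 -0.0002 -1.    ] F [-0.4848 -0.6342  0.2711] w 0.0451
```

View pics/w1.png

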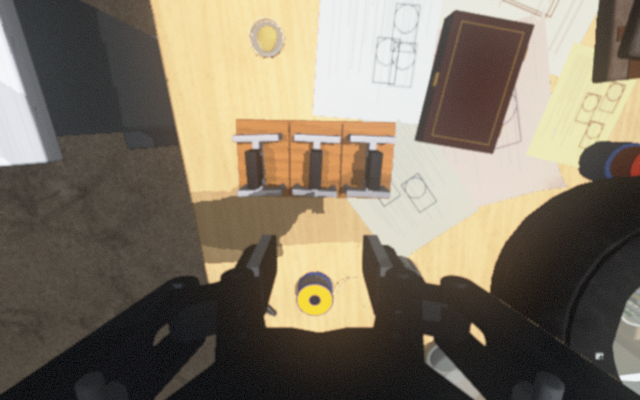

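Run:
```python
from h import *
import pickle
a=cv2.imread('pics/w1.png');cp=pickle.load(open('cp1.pkl','rb'))
np.set_printoptions(precision=4,suppress=True)
cv2.imwrite('pics/c3.png',cv2.resize(a[110:205,225:405],None,fx=4.4,fy=4.4,interpolation=cv2.INTER_CUBIC))
m=(a.max(2)<50).astype(np.uint8); m[:110]=0;m[205:]=0;m[:,:225]=0;m[:,405:]=0
n,l,s,c=cv2.connectedComponentsWithStats(m)
for i in range(1,n):
    if s[i,4]>30: print(s[i],c[i],cv2.minAreaRect(np.argwhere(l==i)[:,::-1].astype(np.float32)))
```

```text
(no output)
```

View pics/c3.png

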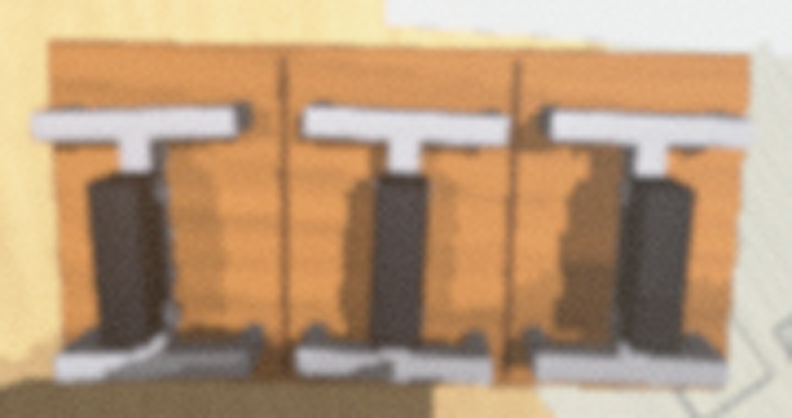

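Run:
```python
from h import *
import pickle
cp=pickle.load(open('cp1.pkl','rb'))
np.set_printoptions(precision=4,suppress=True)
P=lambda x,y:(225+x/4.4,110+y/4.4)
for nm,l in dict(left_out=[(88,182),(101,348)],mid_l=[(375,176),(371,348)],mid_r=[(428,176),(421,348)],right_out=[(693,185),(685,348)]).items():
    q=[onz(cp,P(*p),.08) for p in l]; d=q[0]-q[1]; print(nm,q,'len',np.linalg.norm(d),'yaw',np.degrees(np.arctan2(-d[0],d[1])))
print('board',[onz(cp,P(*p),.01) for p in [(50,42),(750,55),(730,388),(62,383)]])
o=cp
```

```text
left_out [array([ 0.4504, -0.1613,  0.08  ]), array([ 0.4474, -0.204 ,  0.08  ])] len 0.04281170345678787 yaw -4.06385031984549
mid_l [array([ 0.5224, -0.1657,  0.08  ]), array([ 0.5173, -0.2097,  0.08  ])] len 0.04432052363399477 yaw -6.521074099823474
mid_r [array([ 0.5356, -0.1668,  0.08  ]), array([ 0.5303, -0.2108,  0.08  ])] len 0.04432967465319763 yaw -6.899460189777381
right_out [array([ 0.6018, -0.1745,  0.08  ]), array([ 0.5987, -0.2164,  0.08  ])] len 0.04205094308838627 yaw -4.230766793956499
board [array([ 0.4269, -0.1252,  0.01  ]), array([ 0.6341, -0.146 ,  0.01  ]), array([ 0.6265, -0.2485,  0.01  ]), array([ 0.4142, -0.2294,  0.01  ])]
```

```bash
python3 -c "
from h import *
plan([.485,.14,.26],-5.0,7)"
```

```text
turn/row deg [0.01 0.03 0.01]
0 [-0.0481, 0.0, -0.0103]
1 [-0.0481, 0.0001, -0.0104]
2 [-0.048, 0.0001, -0.0104]
3 [-0.048, 0.0001, -0.0104]
4 [-0.048, 0.0001, -0.0105]
5 [-0.048, 0.0001, -0.0105]
6 [-0.048, 0.0001, -0.0105]
```

Emit:
{"method": "drive_tool", "body": {
  "series": [
    {"delta_pos": [-0.048, 0, -0.0104], "dr": [0, 0, 0]},
    {"delta_pos": [-0.048, 0, -0.0104], "dr": [0, 0, 0]},
    {"delta_pos": [-0.048, 0, -0.0104], "dr": [0, 0, 0]},
    {"delta_pos": [-0.048, 0, -0.0104], "dr": [0, 0, 0]},
    {"delta_pos": [-0.048, 0, -0.0104], "dr": [0, 0, 0]},
    {"delta_pos": [-0.048, 0, -0.0104], "dr": [0, 0, 0]},
    {"delta_pos": [-0.048, 0, -0.0104], "dr": [0, 0, 0]},
    {"delta_pos": [0, 0, 0], "dr": [0, 0, 0]}
  ]
}}

```text
t: 2.95
tool_pos: [0.4837, 0.1436, 0.2614]
eef_rot: [-1.17, 1.266, -1.265]
wrist_force: [-0.5, -1.0, -0.3]
width: 0.0449
```

```bash
python3 -c "
from h import *
o=st()
a=snapshot('wrist');cv2.imwrite('pics/w2.png',a)
import pickle;pickle.dump(campose('wrist',o),open('cp2.pkl','wb'))
cp=campose('wrist',o);print(proj(cp,[[.48,.18,.06],[.47,.105,.07],[.487,.245,.07]]))
"
```

```text
t 2.95 pos [0.4837 0.1436 0.2614] zaz -4.41 ydown [ 0.0006  0.0014 -1.    ] F [-0.5376 -0.9622 -0.2564] w 0.0449
[[313.498  146.9475]
 [310.2046 211.0309]
 [314.8399  86.4706]]
```

View pics/w2.png

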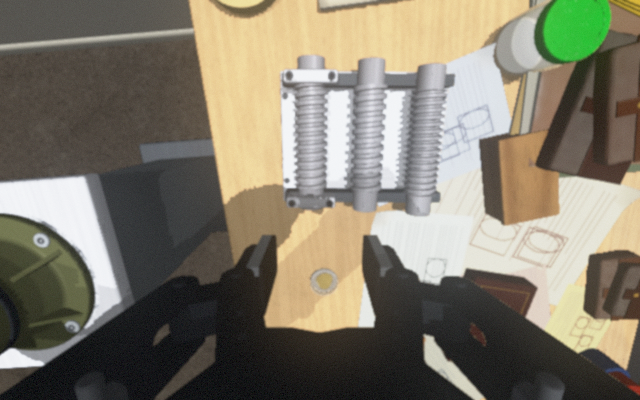

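```bash
python3 -c "
import cv2
a=cv2.imread('pics/w2.png')
cv2.imwrite('pics/c4.png',cv2.resize(a[50:215,270:370],None,fx=3.6*1.3,fy=3.6,interpolation=cv2.INTER_CUBIC))
"
```

```text
(no output)
```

View pics/c4.png

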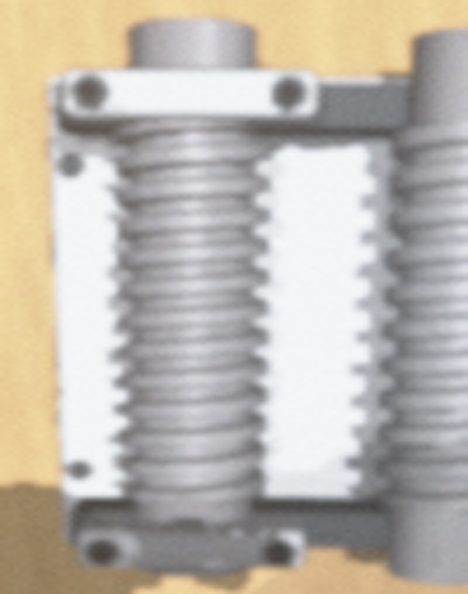

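Run:
```python
from h import *
import pickle
cp=pickle.load(open('cp2.pkl','rb'))
np.set_printoptions(precision=4,suppress=True)
P=lambda x,y:(270+x/4.68,50+y/3.6)
L=[onz(cp,P(*p),.042) for p in [(112,215),(118,490)]];Rr=[onz(cp,P(*p),.042) for p in [(270,215),(265,490)]]
print('edges',L,Rr)
top=[onz(cp,P(*p),.07) for p in [(90,92),(288,92)]];bot=[onz(cp,P(*p),.07) for p in [(100,552),(280,552)]]
print('screws',top,bot)
# block inner edges
print('inner',onz(cp,P(190,117),.07), onz(cp,P(190,528),.07))
print('block outer edges', [onz(cp,P(*p),.07) for p in [(62,92),(318,92),(80,545),(303,545)]])
# profile
img=cv2.cvtColor(cv2.imread('pics/w2.png'),cv2.COLOR_BGR2GRAY).astype(np.float32)
c,th=np.array([.480,.178]),np.radians(-5.0)
ax=np.array([-np.sin(th),np.cos(th)]);nx=np.array([np.cos(th),np.sin(th)])
ss=np.arange(-.060,.0601,.0005)
for off,z in [(0,.059),(-.008,.057),(.008,.057),(-.0165,.05),(.0165,.05)]:
    X=np.array([[*(c+ax*s+nx*off),z] for s in ss]);uv=proj(cp,X).astype(np.float32)
    v=cv2.remap(img,uv[:,0].reshape(-1,1),uv[:,1].reshape(-1,1),cv2.INTER_CUBIC).ravel()
    v=v-cv2.GaussianBlur(v.reshape(-1,1),(0,0),16).ravel()
    v=v[40:200];s2=ss[40:200]
    r=[]
    for p in (.008,.009,.010,.011,.012,.013,.014):
        k=np.sum(v*np.hanning(len(v))*np.exp(-2j*np.pi*s2/p));r.append((p,round(abs(k)),round(np.angle(k)/(2*np.pi)*-p*1000,2)))
    print(off,r)
```

```text
edges [array([0.4599, 0.224 , 0.042 ]), array([0.4522, 0.131 , 0.042 ])] [array([0.5001, 0.2209, 0.042 ]), array([0.4922, 0.1279, 0.042 ])]
screws [array([0.4606, 0.258 , 0.07  ]), array([0.5057, 0.2545, 0.07  ])] [array([0.4483, 0.1164, 0.07  ]), array([0.4943, 0.1128, 0.07  ])]
inner [0.4828 0.2493 0.07  ] [0.472  0.1228 0.07  ]
block outer edges [array([0.4542, 0.2585, 0.07  ]), array([0.5125, 0.254 , 0.07  ]), array([0.4435, 0.1192, 0.07  ]), array([0.5003, 0.1148, 0.07  ])]
0 [(0.008, 21, np.float64(0.67)), (0.009, 226, np.float64(1.13)), (0.01, 487, np.float64(1.67)), (0.011, 419, np.float64(2.07)), (0.012, 210, np.float64(2.51)), (0.013, 70, np.float64(3.3)), (0.014, 23, np.float64(4.89))]
-0.008 [(0.008, 30, np.float64(-2.76)), (0.009, 136, np.float64(0.62)), (0.01, 349, np.float64(1.17)), (0.011, 314, np.float64(1.4)), (0.012, 149, np.float64(1.34)), (0.013, 44, np.float64(-0.55)), (0.014, 61, np.float64(-2.89))]
0.008 [(0.008, 18, np.float64(0.03)), (0.009, 272, np.float64(2.57)), (0.01, 570, np.float64(3.07)), (0.011, 440, np.float64(3.44)), (0.012, 166, np.float64(3.71)), (0.013, 9, np.float64(-0.22)), (0.014, 58, np.float64(-2.59))]
-0.0165 [(0.008, 43, np.float64(-2.36)), (0.009, 233, np.float64(0.52)), (0.01, 573, np.float64(0.84)), (0.011, 524, np.float64(0.99)), (0.012, 278, np.float64(1.06)), (0.013, 89, np.float64(0.98)), (0.014, 11, np.float64(-0.43))]
0.0165 [(0.008, 81, np.float64(0.21)), (0.009, 407, np.float64(0.44)), (0.01, 420, np.float64(0.65)), (0.011, 218, np.float64(0.86)), (0.012, 68, np.float64(1.2)), (0.013, 12, np.float64(1.94)), (0.014, 13, np.float64(-2.11))]
```

```bash
python3 -c "
from h import *
plan([.4565,-.182,.15],-5.3,7)"
```

```text
turn/row deg [-0.   0.1  0. ]
0 [0.0463, 0.0159, -0.0003]
1 [0.0463, 0.0159, -0.0002]
2 [0.0463, 0.0159, -0.0001]
3 [0.0463, 0.0159, -0.0]
4 [0.0463, 0.0159, 0.0]
5 [0.0463, 0.0159, 0.0001]
6 [0.0463, 0.0159, 0.0002]
```

Emit:
{"method": "drive_tool", "body": {
  "series": [
    {"delta_pos": [0.0463, 0.0159, 0], "dr": [0, 0.12, 0]},
    {"delta_pos": [0.0463, 0.0159, 0], "dr": [0, 0.12, 0]},
    {"delta_pos": [0.0463, 0.0159, 0], "dr": [0, 0.12, 0]},
    {"delta_pos": [0.0463, 0.0159, 0], "dr": [0, 0.12, 0]},
    {"delta_pos": [0.0463, 0.0159, 0], "dr": [0, 0.12, 0]},
    {"delta_pos": [0.0463, 0.0159, 0], "dr": [0, 0.12, 0]},
    {"delta_pos": [0.0463, 0.0159, 0], "dr": [0, 0.12, 0]},
    {"delta_pos": [0, 0, 0], "dr": [0, 0, 0]}
  ],
  "fingers": 0.04,
  "newtons": 60
}}

```text
t: 4.0
tool_pos: [0.4533, -0.1886, 0.1479]
eef_rot: [-1.161, 1.29, -1.287]
wrist_force: [0.0, 0.7, 0.6]
width: 0.0399
```

Emit:
{"method": "drive_tool", "body": {
  "series": [
    {"delta_pos": [0, 0, 0], "dr": [0, 0, 0]}
  ]
}}

```text
t: 4.12
tool_pos: [0.4556, -0.1834, 0.1495]
eef_rot: [-1.161, 1.282, -1.282]
wrist_force: [0.3, 0.0, 0.4]
width: 0.0405
```

```bash
python3 -c "
from h import *
o=st()
a=snapshot('wrist');cv2.imwrite('pics/w3.png',a[90:390,120:520])
cp=campose('wrist',o);print(proj(cp,[[.4565,-.182,.08]]))
plan([.4565,-.182,.072],-5.3,3)
"
```

```text
t 4.12 pos [ 0.4556 -0.1834  0.1495] zaz -5.67 ydown [-0.0004  0.     -1.    ] F [0.2876 0.0141 0.3746] w 0.0405
[[320.092  207.7863]]
turn/row deg [-0.   -0.09 -0.  ]
0 [-0.0002, 0.0259, 0.0001]
1 [-0.0002, 0.0259, 0.0001]
2 [-0.0002, 0.0259, 0.0001]
```

View pics/w3.png

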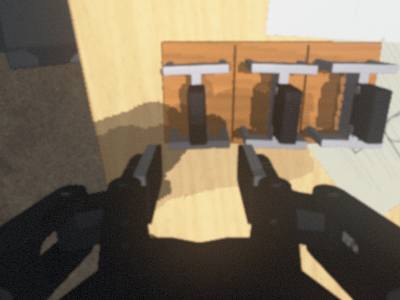

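```bash
python3 -c "
import cv2
a=cv2.imread('pics/w3.png')
cv2.imwrite('pics/c5.png',cv2.resize(a[50:160,150:270],None,fx=5,fy=5,interpolation=cv2.INTER_CUBIC))
"
```

```text
(no output)
```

View pics/c5.png

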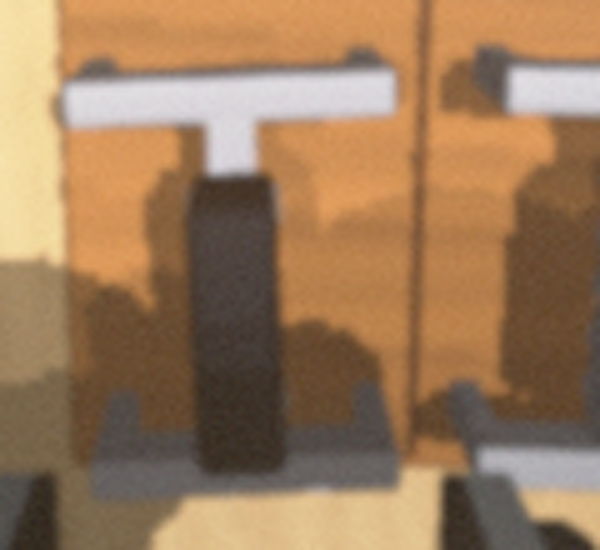

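Emit:
{"method": "drive_tool", "body": {
  "series": [
    {"delta_pos": [-0.0002, 0.026, -0.0008], "dr": [0, -0.4, 0]},
    {"delta_pos": [-0.0002, 0.026, 0], "dr": [0, -0.4, 0]},
    {"delta_pos": [0, 0.0255, 0], "dr": [0, -0.2, 0]},
    {"delta_pos": [0, 0, 0], "dr": [0, 0, 0]}
  ]
}}

```text
t: 4.68
tool_pos: [0.4549, -0.1806, 0.0714]
eef_rot: [-1.173, 1.267, -1.264]
wrist_force: [-0.6, -0.9, 0.8]
width: 0.0402
```

Emit:
{"method": "drive_tool", "body": {
  "series": [
    {"delta_pos": [0, 0, 0], "dr": [0, 0, 0]},
    {"delta_pos": [0, 0, 0], "dr": [0, 0, 0]},
    {"delta_pos": [0, 0, 0], "dr": [0, 0, 0]}
  ],
  "fingers": 0.0
}}

```text
t: 5.05
tool_pos: [0.4562, -0.1816, 0.0732]
eef_rot: [-1.17, 1.265, -1.268]
wrist_force: [-0.9, 2.2, 7.4]
width: 0.0118
```

```bash
python3 -c "
from h import *
o=st()"
```

```text
t 5.05 pos [ 0.4562 -0.1816  0.0732] zaz -4.49 ydown [ 0.0016 -0.0006 -1.    ] F [-0.9083  2.1698  7.4184] w 0.0118
```

Emit:
{"method": "drive_tool", "body": {
  "series": [
    {"delta_pos": [0, 0, 0], "dr": [0, 0, 0]},
    {"delta_pos": [0, -0.003, 0], "dr": [0, 0, 0]}
  ]
}}

```text
t: 5.3
tool_pos: [0.4557, -0.1818, 0.0755]
eef_rot: [-1.171, 1.266, -1.267]
wrist_force: [0.1, -0.4, -1.5]
width: 0.0117
```

```bash
python3 -c "
from h import *
o=st()
a=snapshot('wrist');cv2.imwrite('pics/w4.png',a)"
```

```text
t 5.30 pos [ 0.4557 -0.1818  0.0755] zaz -4.49 ydown [ 0.0004 -0.0003 -1.    ] F [ 0.0883 -0.3779 -1.5363] w 0.0117
```

View pics/w4.png

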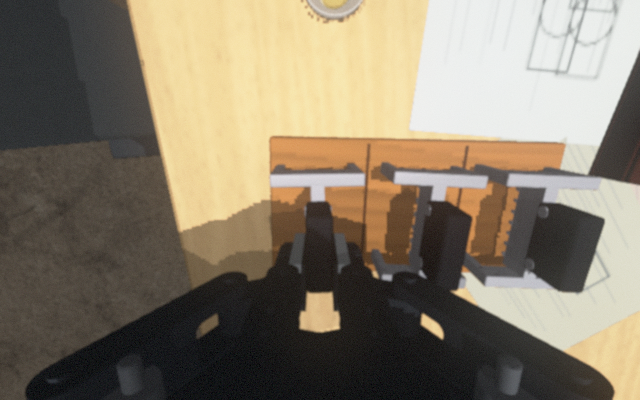

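Emit:
{"method": "drive_tool", "body": {
  "series": [
    {"delta_pos": [0, -0.035, 0], "dr": [0, 0, 0]},
    {"delta_pos": [0, -0.05, 0], "dr": [0, 0, 0]}
  ]
}}

```text
t: 5.6
tool_pos: [0.4546, -0.1816, 0.1602]
eef_rot: [-1.172, 1.269, -1.264]
wrist_force: [1.0, -1.8, -1.6]
width: 0.0115
```

```bash
python3 -c "
from h import *
o=st()
plan([.4766,.1797,.16],-4.8,8)"
```

```text
t 5.60 pos [ 0.4546 -0.1816  0.1602] zaz -4.48 ydown [-0.0028  0.0016 -1.    ] F [ 1.0293 -1.8463 -1.5776] w 0.0115
turn/row deg [ 0.02  0.04 -0.01]
0 [-0.0452, 0.0001, -0.0008]
1 [-0.0452, 0.0001, -0.0008]
2 [-0.0452, 0.0001, -0.0009]
3 [-0.0452, 0.0001, -0.0009]
4 [-0.0452, 0.0001, -0.0009]
5 [-0.0452, 0.0, -0.0009]
6 [-0.0452, 0.0, -0.001]
7 [-0.0452, 0.0, -0.001]
```

Emit:
{"method": "drive_tool", "body": {
  "series": [
    {"delta_pos": [-0.0452, 0, -0.0009], "dr": [0, 0.04, 0]},
    {"delta_pos": [-0.0452, 0, -0.0009], "dr": [0, 0.04, 0]},
    {"delta_pos": [-0.0452, 0, -0.0009], "dr": [0, 0.04, 0]},
    {"delta_pos": [-0.0452, 0, -0.0009], "dr": [0, 0.04, 0]},
    {"delta_pos": [-0.0452, 0, -0.0009], "dr": [0, 0.04, 0]},
    {"delta_pos": [-0.0452, 0, -0.0009], "dr": [0, 0.04, 0]},
    {"delta_pos": [-0.0452, 0, -0.0009], "dr": [0, 0.04, 0]},
    {"delta_pos": [-0.0452, 0, -0.0009], "dr": [0, 0.04, 0]}
  ]
}}

```text
t: 6.6
tool_pos: [0.4777, 0.1805, 0.1602]
eef_rot: [-1.168, 1.271, -1.271]
wrist_force: [-0.0, 0.9, -1.1]
width: 0.0117
```

Emit:
{"method": "drive_tool", "body": {
  "series": [
    {"delta_pos": [0, 0, 0], "dr": [0, 0, 0]},
    {"delta_pos": [0, 0, 0], "dr": [0, 0, 0]}
  ]
}}

```text
t: 6.85
tool_pos: [0.4774, 0.1786, 0.1598]
eef_rot: [-1.17, 1.271, -1.271]
wrist_force: [0.3, 0.2, -1.3]
width: 0.0115
```

```bash
python3 -c "
from h import *
o=st()
a=snapshot('wrist');cv2.imwrite('pics/w5.png',a)
plan([.4766,.1797,.13],-4.8,1)"
```

```text
t 6.85 pos [0.4774 0.1786 0.1598] zaz -4.80 ydown [-0.0007 -0.001  -1.    ] F [ 0.3115  0.2065 -1.311 ] w 0.0115
turn/row deg [ 0.03 -0.07  0.07]
0 [-0.0018, 0.0298, -0.0011]
```

View pics/w5.png

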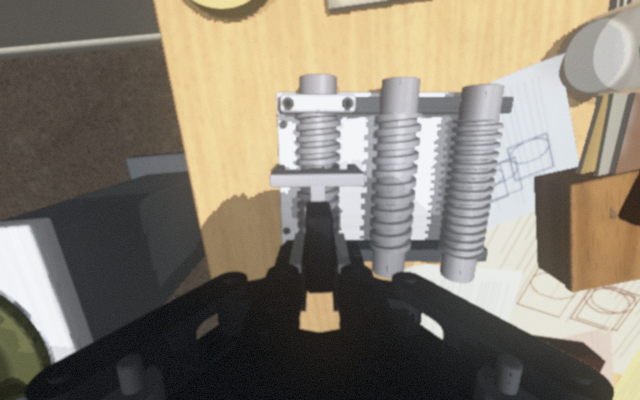

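Emit:
{"method": "drive_tool", "body": {
  "series": [
    {"delta_pos": [-0.001, 0.02, -0.0006], "dr": [0, 0, 0]},
    {"delta_pos": [0, 0.017, 0], "dr": [0, 0, 0]},
    {"delta_pos": [0, 0, 0], "dr": [0, 0, 0]}
  ]
}}

```text
t: 7.28
tool_pos: [0.4766, 0.1783, 0.1222]
eef_rot: [-1.17, 1.273, -1.273]
wrist_force: [0.1, 0.5, -0.2]
width: 0.0118
```

Emit:
{"method": "drive_tool", "body": {
  "series": [
    {"delta_pos": [0, 0.006, 0], "dr": [0, 0, 0]},
    {"delta_pos": [0, 0.003, 0], "dr": [0, 0, 0]}
  ]
}}

```text
t: 7.52
tool_pos: [0.4774, 0.18, 0.1143]
eef_rot: [-1.167, 1.271, -1.272]
wrist_force: [0.1, -0.2, -0.3]
width: 0.012
```

Emit:
{"method": "drive_tool", "body": {
  "series": [
    {"delta_pos": [0, 0.002, 0], "dr": [0, 0, 0]},
    {"delta_pos": [0, 0.002, 0], "dr": [0, 0, 0]}
  ]
}}

```text
t: 7.78
tool_pos: [0.4772, 0.1804, 0.1102]
eef_rot: [-1.168, 1.27, -1.271]
wrist_force: [-0.3, -0.4, -1.8]
width: 0.0117
```

Emit:
{"method": "drive_tool", "body": {
  "series": [
    {"delta_pos": [0, 0.0015, 0], "dr": [0, 0, 0]},
    {"delta_pos": [0, 0, 0], "dr": [0, 0, 0]}
  ]
}}

```text
t: 8.02
tool_pos: [0.477, 0.1804, 0.1085]
eef_rot: [-1.169, 1.271, -1.271]
wrist_force: [0.1, -0.2, -1.8]
width: 0.0116
```

Emit:
{"method": "drive_tool", "body": {
  "series": [
    {"delta_pos": [0, 0.001, 0], "dr": [0, 0, 0]},
    {"delta_pos": [0, 0, 0], "dr": [0, 0, 0]}
  ]
}}

```text
t: 8.28
tool_pos: [0.4773, 0.1805, 0.1081]
eef_rot: [-1.168, 1.27, -1.271]
wrist_force: [-0.7, -0.4, 4.1]
width: 0.0115
```

Emit:
{"method": "drive_tool", "body": {
  "series": [
    {"delta_pos": [-0.0015, 0, 0], "dr": [0, 0, 0]},
    {"delta_pos": [0, 0, 0], "dr": [0, 0, 0]}
  ]
}}

```text
t: 8.52
tool_pos: [0.4774, 0.1809, 0.1081]
eef_rot: [-1.169, 1.27, -1.273]
wrist_force: [-1.2, -3.7, 7.6]
width: 0.0121
```

Emit:
{"method": "drive_tool", "body": {
  "series": [
    {"delta_pos": [-0.0015, 0, 0], "dr": [0, 0, 0]},
    {"delta_pos": [0, 0, 0], "dr": [0, 0, 0]}
  ]
}}

```text
t: 8.78
tool_pos: [0.4775, 0.1815, 0.1082]
eef_rot: [-1.17, 1.27, -1.274]
wrist_force: [-2.3, -5.7, 9.8]
width: 0.012
```

Emit:
{"method": "drive_tool", "body": {
  "series": [
    {"delta_pos": [-0.0015, 0, 0], "dr": [0, 0, 0]},
    {"delta_pos": [0, 0, 0], "dr": [0, 0, 0]}
  ]
}}

```text
t: 9.02
tool_pos: [0.4778, 0.1839, 0.108]
eef_rot: [-1.169, 1.27, -1.273]
wrist_force: [0.4, -3.1, 6.6]
width: 0.0119
```

Emit:
{"method": "drive_tool", "body": {
  "series": [
    {"delta_pos": [-0.0015, -0.0004, 0], "dr": [0, 0, 0]},
    {"delta_pos": [0, 0, 0], "dr": [0, 0, 0]}
  ]
}}

```text
t: 9.28
tool_pos: [0.4777, 0.1855, 0.108]
eef_rot: [-1.169, 1.271, -1.272]
wrist_force: [0.1, -4.5, 3.4]
width: 0.0118
```

Emit:
{"method": "drive_tool", "body": {
  "series": [
    {"delta_pos": [-0.0015, 0, 0], "dr": [0, 0, 0]},
    {"delta_pos": [0, 0, 0], "dr": [0, 0, 0]}
  ]
}}

```text
t: 9.52
tool_pos: [0.4778, 0.1861, 0.1079]
eef_rot: [-1.17, 1.27, -1.273]
wrist_force: [0.2, -7.3, 5.9]
width: 0.0117
```

Emit:
{"method": "drive_tool", "body": {
  "series": [
    {"delta_pos": [-0.0015, 0, 0], "dr": [0, 0, 0]},
    {"delta_pos": [0, 0, 0], "dr": [0, 0, 0]}
  ]
}}

```text
t: 9.78
tool_pos: [0.4778, 0.1866, 0.1079]
eef_rot: [-1.171, 1.27, -1.275]
wrist_force: [-0.6, -10.1, 7.7]
width: 0.0116
```

Emit:
{"method": "drive_tool", "body": {
  "series": [
    {"delta_pos": [-0.0015, 0, 0], "dr": [0, 0, 0]},
    {"delta_pos": [0, 0, 0], "dr": [0, 0, 0]}
  ]
}}

```text
t: 10.02
tool_pos: [0.4779, 0.1872, 0.108]
eef_rot: [-1.172, 1.27, -1.276]
wrist_force: [-0.1, -11.7, 8.8]
width: 0.0115
```

Emit:
{"method": "drive_tool", "body": {
  "series": [
    {"delta_pos": [0.003, 0, 0], "dr": [0, 0, 0]},
    {"delta_pos": [0, 0, 0], "dr": [0, 0, 0]}
  ]
}}

```text
t: 10.28
tool_pos: [0.4778, 0.1862, 0.1079]
eef_rot: [-1.17, 1.271, -1.273]
wrist_force: [-0.1, -7.4, 3.6]
width: 0.0115
```

Emit:
{"method": "drive_tool", "body": {
  "series": [
    {"delta_pos": [0.001, 0.0005, 0], "dr": [0, 0, 0]},
    {"delta_pos": [0, 0.0005, 0], "dr": [0, 0, 0]}
  ]
}}

```text
t: 10.52
tool_pos: [0.4781, 0.186, 0.1077]
eef_rot: [-1.168, 1.27, -1.273]
wrist_force: [-2.3, -6.7, 15.1]
width: 0.0117
```

Emit:
{"method": "drive_tool", "body": {
  "series": [
    {"delta_pos": [0, -0.0025, 0], "dr": [0, 0, 0]},
    {"delta_pos": [0, 0, 0], "dr": [0, 0, 0]}
  ]
}}

```text
t: 10.78
tool_pos: [0.4776, 0.1879, 0.1095]
eef_rot: [-1.167, 1.271, -1.269]
wrist_force: [0.3, 1.1, -1.7]
width: 0.0116
```

```bash
python3 -c "
from h import *
o=st()
a=snapshot('wrist');cv2.imwrite('pics/w6.png',cv2.resize(a[120:320,220:420],None,fx=3,fy=3))
"
```

```text
t 10.78 pos [0.4776 0.1879 0.1095] zaz -4.77 ydown [ 0.0002  0.0016 -1.    ] F [ 0.2541  1.0981 -1.7147] w 0.0116
```

View pics/w6.png

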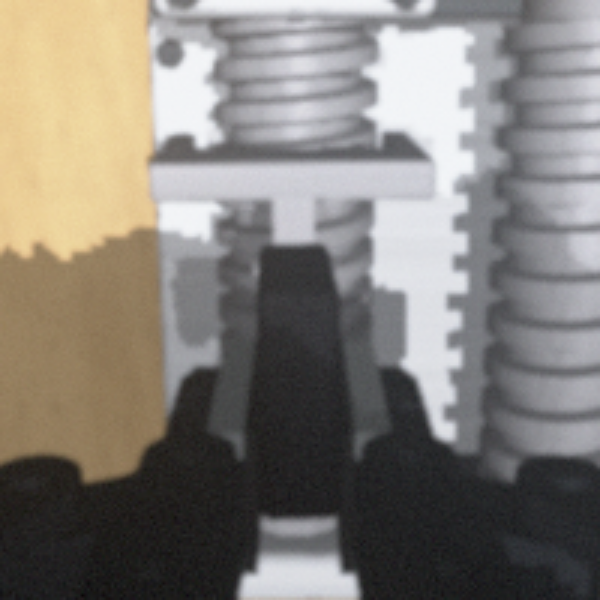

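Emit:
{"method": "drive_tool", "body": {
  "series": [
    {"delta_pos": [0, 0.002, 0], "dr": [0, 0, 0]},
    {"delta_pos": [0, 0, 0], "dr": [0, 0, 0]}
  ]
}}

```text
t: 11.08
tool_pos: [0.4779, 0.1876, 0.108]
eef_rot: [-1.167, 1.27, -1.27]
wrist_force: [-1.3, -0.1, 6.4]
width: 0.0118
```

Emit:
{"method": "drive_tool", "body": {
  "series": [
    {"delta_pos": [0, -0.002, 0], "dr": [0, 0, 0]},
    {"delta_pos": [-0.002, 0, 0], "dr": [0, 0, 0]},
    {"delta_pos": [0, 0.002, 0], "dr": [0, 0, 0]},
    {"delta_pos": [0, 0, 0], "dr": [0, 0, 0]}
  ]
}}

```text
t: 11.58
tool_pos: [0.4781, 0.1893, 0.108]
eef_rot: [-1.167, 1.27, -1.271]
wrist_force: [-1.9, -0.9, 7.2]
width: 0.0117
```

Emit:
{"method": "drive_tool", "body": {
  "series": [
    {"delta_pos": [0, -0.002, 0], "dr": [0, 0, 0]},
    {"delta_pos": [-0.002, 0, 0], "dr": [0, 0, 0]},
    {"delta_pos": [0, 0.002, 0], "dr": [0, 0, 0]},
    {"delta_pos": [0, 0, 0], "dr": [0, 0, 0]}
  ]
}}

```text
t: 12.08
tool_pos: [0.4783, 0.1912, 0.108]
eef_rot: [-1.167, 1.27, -1.271]
wrist_force: [-1.4, -1.1, 7.8]
width: 0.0118
```

Emit:
{"method": "drive_tool", "body": {
  "series": [
    {"delta_pos": [0, -0.002, 0], "dr": [0, 0, 0]},
    {"delta_pos": [-0.002, 0, -0.0003], "dr": [0, 0, 0]},
    {"delta_pos": [0, 0.0019, 0], "dr": [0, 0, 0]},
    {"delta_pos": [0, 0, 0], "dr": [0, 0, 0]}
  ]
}}

```text
t: 12.58
tool_pos: [0.4781, 0.1934, 0.1081]
eef_rot: [-1.167, 1.27, -1.27]
wrist_force: [-0.8, -0.0, 6.2]
width: 0.0115
```

Emit:
{"method": "drive_tool", "body": {
  "series": [
    {"delta_pos": [0, -0.002, 0], "dr": [0, 0, 0]},
    {"delta_pos": [-0.002, 0, -0.0002], "dr": [0, 0, 0]},
    {"delta_pos": [0, 0.002, 0], "dr": [0, 0, 0]},
    {"delta_pos": [0, 0, 0], "dr": [0, 0, 0]}
  ]
}}

```text
t: 13.08
tool_pos: [0.4781, 0.1954, 0.108]
eef_rot: [-1.167, 1.27, -1.271]
wrist_force: [-2.4, -0.4, 5.3]
width: 0.0116
```

Emit:
{"method": "drive_tool", "body": {
  "series": [
    {"delta_pos": [0, -0.002, 0], "dr": [0, 0, 0]},
    {"delta_pos": [-0.002, 0, 0], "dr": [0, 0, 0]},
    {"delta_pos": [0, 0.002, 0], "dr": [0, 0, 0]},
    {"delta_pos": [0, 0, 0], "dr": [0, 0, 0]}
  ]
}}

```text
t: 13.58
tool_pos: [0.4783, 0.1973, 0.1081]
eef_rot: [-1.167, 1.27, -1.271]
wrist_force: [-1.1, -1.0, 6.6]
width: 0.0119
```

Emit:
{"method": "drive_tool", "body": {
  "series": [
    {"delta_pos": [0, -0.002, 0], "dr": [0, 0, 0]},
    {"delta_pos": [-0.002, 0, 0], "dr": [0, 0, 0]},
    {"delta_pos": [0, 0.002, 0], "dr": [0, 0, 0]},
    {"delta_pos": [0, 0, 0], "dr": [0, 0, 0]}
  ]
}}

```text
t: 14.08
tool_pos: [0.4784, 0.1992, 0.1081]
eef_rot: [-1.168, 1.27, -1.271]
wrist_force: [-1.3, -0.5, 6.7]
width: 0.0118
```

Emit:
{"method": "drive_tool", "body": {
  "series": [
    {"delta_pos": [0, -0.03, 0], "dr": [0, 0, 0]},
    {"delta_pos": [0, -0.026, 0], "dr": [0, 0, 0]}
  ]
}}

```text
t: 14.32
tool_pos: [0.4779, 0.1989, 0.164]
eef_rot: [-1.169, 1.271, -1.27]
wrist_force: [0.4, -0.3, -1.2]
width: 0.0119
```

```bash
python3 -c "
from h import *
o=st()
plan([.456,-.1818,.14],-4.9,8)"
```

```text
t 14.32 pos [0.4779 0.1989 0.164 ] zaz -4.79 ydown [-0.0009 -0.0001 -1.    ] F [ 0.4409 -0.3189 -1.2096] w 0.0119
turn/row deg [0.01 0.01 0.  ]
0 [0.0476, 0.003, 0.0012]
1 [0.0476, 0.003, 0.0013]
2 [0.0476, 0.003, 0.0013]
3 [0.0476, 0.003, 0.0013]
4 [0.0476, 0.003, 0.0013]
5 [0.0476, 0.003, 0.0013]
6 [0.0476, 0.003, 0.0013]
7 [0.0476, 0.003, 0.0013]
```

Emit:
{"method": "drive_tool", "body": {
  "series": [
    {"delta_pos": [0.0476, 0, 0.0013], "dr": [0, 0, 0]},
    {"delta_pos": [0.0476, 0, 0.0013], "dr": [0, 0, 0]},
    {"delta_pos": [0.0476, 0, 0.0013], "dr": [0, 0, 0]},
    {"delta_pos": [0.0476, 0.005, 0.0013], "dr": [0, 0, 0]},
    {"delta_pos": [0.0476, 0.005, 0.0013], "dr": [0, 0, 0]},
    {"delta_pos": [0.0476, 0.005, 0.0013], "dr": [0, 0, 0]},
    {"delta_pos": [0.0476, 0.005, 0.0013], "dr": [0, 0, 0]},
    {"delta_pos": [0.0476, 0.005, 0.0013], "dr": [0, 0.1, 0]}
  ]
}}

```text
t: 15.32
tool_pos: [0.4563, -0.1831, 0.1383]
eef_rot: [-1.167, 1.272, -1.272]
wrist_force: [1.1, -0.1, -1.8]
width: 0.0116
```

Emit:
{"method": "drive_tool", "body": {
  "series": [
    {"delta_pos": [0, 0.02, 0], "dr": [0, 0, 0]},
    {"delta_pos": [0, 0.02, 0], "dr": [0, 0, 0]},
    {"delta_pos": [0, 0, 0], "dr": [0, 0, 0]}
  ]
}}

```text
t: 15.7
tool_pos: [0.4555, -0.1813, 0.0974]
eef_rot: [-1.169, 1.275, -1.27]
wrist_force: [0.3, 0.7, -0.6]
width: 0.0118
```

```bash
python3 -c "
from h import *
o=st()
plan([.456,-.1818,.0735],-4.9,1)"
```

```text
t 15.70 pos [ 0.4555 -0.1813  0.0974] zaz -4.90 ydown [-0.0029  0.0013 -1.    ] F [ 0.2964  0.6765 -0.6467] w 0.0118
turn/row deg [ 0.17 -0.   -0.06]
0 [0.0005, 0.0238, 0.0006]
```

Emit:
{"method": "drive_tool", "body": {
  "series": [
    {"delta_pos": [0.0005, 0.015, 0.0006], "dr": [0, 0, 0]},
    {"delta_pos": [0, 0.0075, 0], "dr": [0, 0, 0]},
    {"delta_pos": [0, 0, 0], "dr": [0, 0, 0]}
  ]
}}

```text
t: 16.08
tool_pos: [0.4569, -0.1818, 0.0756]
eef_rot: [-1.168, 1.273, -1.271]
wrist_force: [0.2, -0.5, -1.4]
width: 0.0114
```

Emit:
{"method": "drive_tool", "body": {
  "series": [
    {"delta_pos": [0, 0.001, 0], "dr": [0, 0, 0]},
    {"delta_pos": [0, 0, 0], "dr": [0, 0, 0]}
  ]
}}

```text
t: 16.32
tool_pos: [0.4573, -0.1821, 0.0753]
eef_rot: [-1.167, 1.272, -1.272]
wrist_force: [0.9, -0.1, -0.5]
width: 0.0119
```

Emit:
{"method": "drive_tool", "body": {
  "series": [
    {"delta_pos": [0, 0.001, 0], "dr": [0, 0, 0]},
    {"delta_pos": [0, 0, 0], "dr": [0, 0, 0]}
  ]
}}

```text
t: 16.58
tool_pos: [0.4572, -0.1821, 0.0741]
eef_rot: [-1.167, 1.272, -1.272]
wrist_force: [0.8, 0.5, -1.4]
width: 0.0118
```

Emit:
{"method": "drive_tool", "body": {
  "series": [
    {"delta_pos": [0, 0.001, 0], "dr": [0, 0, 0]},
    {"delta_pos": [0, 0, 0], "dr": [0, 0, 0]}
  ]
}}

```text
t: 16.82
tool_pos: [0.4571, -0.182, 0.0734]
eef_rot: [-1.168, 1.272, -1.272]
wrist_force: [-2.2, 0.2, 2.8]
width: 0.012
```

Emit:
{"method": "drive_tool", "body": {
  "series": [
    {"delta_pos": [0, 0, 0], "dr": [0, 0, 0]},
    {"delta_pos": [0, 0, 0], "dr": [0, 0, 0]}
  ],
  "fingers": 0.035
}}

```text
t: 17.08
tool_pos: [0.4573, -0.1821, 0.0731]
eef_rot: [-1.167, 1.272, -1.272]
wrist_force: [-1.1, -0.1, -0.6]
width: 0.035
```

Emit:
{"method": "drive_tool", "body": {
  "series": [
    {"delta_pos": [0, -0.03, 0], "dr": [0, 0, 0]},
    {"delta_pos": [0, -0.04, 0], "dr": [0, 0, 0]},
    {"delta_pos": [0, 0, 0.035], "dr": [0, 0, 0]},
    {"delta_pos": [0.001, 0, 0.035], "dr": [0, 0, 0]},
    {"delta_pos": [0, 0, 0], "dr": [0, 0, 0]},
    {"delta_pos": [0, 0, 0], "dr": [0, 0, 0]}
  ]
}}

```text
t: 17.82
tool_pos: [0.526, -0.1888, 0.1426]
eef_rot: [-1.168, 1.273, -1.271]
wrist_force: [-1.7, -0.0, 1.1]
width: 0.0351
```

```bash
python3 -c "
from h import *
o=st()
a=snapshot('wrist');cv2.imwrite('pics/w7.png',cv2.resize(a[120:280,190:430],None,fx=3.3,fy=3.3,interpolation=cv2.INTER_CUBIC))
cp=campose('wrist',o)
import pickle;pickle.dump(cp,open('cp7.pkl','wb'))
print(proj(cp,[[.526,-.188,.08]]))
"
```

```text
t 17.82 pos [ 0.526  -0.1888  0.1426] zaz -4.89 ydown [-0.0014  0.0004 -1.    ] F [-1.6548 -0.0165  1.1474] w 0.0351
[[319.1496 211.4419]]
```

View pics/w7.png

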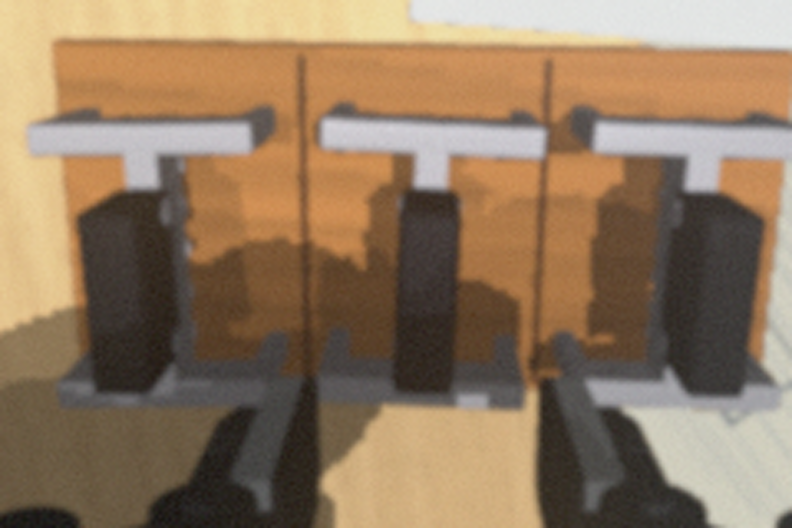

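Emit:
{"method": "drive_tool", "body": {
  "series": [
    {"delta_pos": [0, 0.025, 0.0003], "dr": [0, 0.4, 0]},
    {"delta_pos": [0, 0.025, 0], "dr": [0, 0.4, 0]},
    {"delta_pos": [0, 0.0195, 0], "dr": [0, 0, 0]},
    {"delta_pos": [0, 0, 0], "dr": [0, 0, 0]}
  ]
}}

```text
t: 18.38
tool_pos: [0.5253, -0.189, 0.0726]
eef_rot: [-1.162, 1.285, -1.28]
wrist_force: [-0.4, 0.2, 0.8]
width: 0.035
```

Emit:
{"method": "drive_tool", "body": {
  "series": [
    {"delta_pos": [0, 0, 0], "dr": [0, 0, 0]},
    {"delta_pos": [0, 0, 0], "dr": [0, 0, 0]},
    {"delta_pos": [0, 0, 0], "dr": [0, 0, 0]}
  ],
  "fingers": 0.0
}}

```text
t: 18.75
tool_pos: [0.5274, -0.1892, 0.0745]
eef_rot: [-1.16, 1.281, -1.283]
wrist_force: [-1.7, 0.5, 5.2]
width: 0.0115
```

Emit:
{"method": "drive_tool", "body": {
  "series": [
    {"delta_pos": [0, -0.003, 0], "dr": [0, 0, 0]},
    {"delta_pos": [0, -0.035, 0], "dr": [0, 0, 0]},
    {"delta_pos": [0, -0.05, 0], "dr": [0, -0.8, 0]}
  ]
}}

```text
t: 19.12
tool_pos: [0.5261, -0.1889, 0.1614]
eef_rot: [-1.169, 1.275, -1.269]
wrist_force: [1.8, -0.6, -1.8]
width: 0.0114
```

```bash
python3 -c "
from h import *
o=st()
plan([.4768,.1817,.16],-4.8,8)"
```

```text
t 19.12 pos [ 0.5261 -0.1889  0.1614] zaz -4.88 ydown [-0.003   0.0014 -1.    ] F [ 1.7504 -0.5537 -1.7812] w 0.0114
turn/row deg [ 0.02 -0.01 -0.01]
0 [-0.0456, 0.0003, -0.0101]
1 [-0.0456, 0.0003, -0.0101]
2 [-0.0456, 0.0002, -0.0101]
3 [-0.0456, 0.0002, -0.0101]
4 [-0.0456, 0.0002, -0.0101]
5 [-0.0456, 0.0002, -0.01]
6 [-0.0456, 0.0002, -0.01]
7 [-0.0456, 0.0002, -0.01]
```

Emit:
{"method": "drive_tool", "body": {
  "series": [
    {"delta_pos": [-0.0456, 0, -0.0101], "dr": [0, 0, 0]},
    {"delta_pos": [-0.0456, 0, -0.0101], "dr": [0, 0, 0]},
    {"delta_pos": [-0.0456, 0, -0.0101], "dr": [0, 0, 0]},
    {"delta_pos": [-0.0456, 0, -0.0101], "dr": [0, 0, 0]},
    {"delta_pos": [-0.0456, 0, -0.0101], "dr": [0, 0, 0]},
    {"delta_pos": [-0.0456, 0, -0.0101], "dr": [0, 0, 0]},
    {"delta_pos": [-0.0456, 0, -0.0101], "dr": [0, 0, 0]},
    {"delta_pos": [-0.0456, 0, -0.0101], "dr": [0, 0, 0]}
  ]
}}

```text
t: 20.12
tool_pos: [0.4775, 0.1827, 0.1617]
eef_rot: [-1.167, 1.272, -1.272]
wrist_force: [1.3, 0.3, -2.2]
width: 0.0116
```

Emit:
{"method": "drive_tool", "body": {
  "series": [
    {"delta_pos": [0, 0, 0], "dr": [0, 0, 0]},
    {"delta_pos": [0, 0, 0], "dr": [0, 0, 0]}
  ]
}}

```text
t: 20.38
tool_pos: [0.4777, 0.1809, 0.1614]
eef_rot: [-1.169, 1.272, -1.272]
wrist_force: [0.0, 0.3, -1.5]
width: 0.0114
```

```bash
python3 -c "
from h import *
o=st()
plan([.4772,.1817,.112],-4.8,1)"
```

```text
t 20.38 pos [0.4777 0.1809 0.1614] zaz -4.88 ydown [-0.0004 -0.0007 -1.    ] F [ 0.0359  0.2798 -1.4551] w 0.0114
turn/row deg [ 0.02 -0.08  0.04]
0 [-0.0008, 0.0494, -0.0005]
```

Emit:
{"method": "drive_tool", "body": {
  "series": [
    {"delta_pos": [0, 0.025, -0.0004], "dr": [0, 0, 0]},
    {"delta_pos": [0, 0.02, 0], "dr": [0, 0, 0]},
    {"delta_pos": [0, 0.0045, 0], "dr": [0, 0, 0]},
    {"delta_pos": [0, 0, 0], "dr": [0, 0, 0]}
  ]
}}

```text
t: 20.88
tool_pos: [0.4777, 0.1806, 0.1122]
eef_rot: [-1.167, 1.273, -1.273]
wrist_force: [0.8, -0.0, -1.7]
width: 0.0115
```

Emit:
{"method": "drive_tool", "body": {
  "series": [
    {"delta_pos": [0, 0.0015, 0], "dr": [0, 0, 0]},
    {"delta_pos": [0, 0.001, 0], "dr": [0, 0, 0]},
    {"delta_pos": [0, 0, 0], "dr": [0, 0, 0]}
  ]
}}

```text
t: 21.25
tool_pos: [0.4775, 0.1814, 0.1098]
eef_rot: [-1.167, 1.272, -1.272]
wrist_force: [-0.5, 0.3, -1.5]
width: 0.0115
```

Emit:
{"method": "drive_tool", "body": {
  "series": [
    {"delta_pos": [0, 0.001, 0], "dr": [0, 0, 0]},
    {"delta_pos": [0, 0, 0], "dr": [0, 0, 0]}
  ]
}}

```text
t: 21.5
tool_pos: [0.4774, 0.1814, 0.1086]
eef_rot: [-1.168, 1.272, -1.272]
wrist_force: [-0.3, 0.2, -1.0]
width: 0.0115
```

Emit:
{"method": "drive_tool", "body": {
  "series": [
    {"delta_pos": [0, 0.0008, 0], "dr": [0, 0, 0]},
    {"delta_pos": [0, 0, 0], "dr": [0, 0, 0]}
  ]
}}

```text
t: 21.75
tool_pos: [0.4774, 0.1813, 0.1077]
eef_rot: [-1.168, 1.272, -1.272]
wrist_force: [0.1, -0.3, -2.3]
width: 0.0118
```

Emit:
{"method": "drive_tool", "body": {
  "series": [
    {"delta_pos": [0, 0.0008, 0], "dr": [0, 0, 0]},
    {"delta_pos": [0, 0, 0], "dr": [0, 0, 0]}
  ]
}}

```text
t: 22.0
tool_pos: [0.4774, 0.1813, 0.1069]
eef_rot: [-1.168, 1.272, -1.272]
wrist_force: [0.4, -0.1, -1.5]
width: 0.0117
```

Emit:
{"method": "drive_tool", "body": {
  "series": [
    {"delta_pos": [0, 0.0008, 0], "dr": [0, 0, 0]},
    {"delta_pos": [0, 0, 0], "dr": [0, 0, 0]}
  ]
}}

```text
t: 22.25
tool_pos: [0.4775, 0.1814, 0.1062]
eef_rot: [-1.167, 1.272, -1.272]
wrist_force: [0.3, -0.8, -1.1]
width: 0.012
```

Emit:
{"method": "drive_tool", "body": {
  "series": [
    {"delta_pos": [0, 0.0008, 0], "dr": [0, 0, 0]},
    {"delta_pos": [0, 0, 0], "dr": [0, 0, 0]}
  ]
}}

```text
t: 22.5
tool_pos: [0.4777, 0.1814, 0.1061]
eef_rot: [-1.167, 1.271, -1.273]
wrist_force: [-1.6, -0.7, 6.6]
width: 0.0116
```

Emit:
{"method": "drive_tool", "body": {
  "series": [
    {"delta_pos": [0, 0.0008, 0], "dr": [0, 0, 0]},
    {"delta_pos": [0, 0, 0], "dr": [0, 0, 0]}
  ]
}}

```text
t: 22.75
tool_pos: [0.478, 0.1815, 0.106]
eef_rot: [-1.166, 1.27, -1.273]
wrist_force: [-2.0, -3.4, 14.4]
width: 0.0114
```

Emit:
{"method": "drive_tool", "body": {
  "series": [
    {"delta_pos": [0, -0.006, 0], "dr": [0, 0, 0]},
    {"delta_pos": [-0.004, 0, -0.0003], "dr": [0, 0, 0]},
    {"delta_pos": [0, 0.0015, 0], "dr": [0, 0, 0]},
    {"delta_pos": [0, 0, 0], "dr": [0, 0, 0]}
  ]
}}

```text
t: 23.25
tool_pos: [0.4778, 0.1862, 0.1096]
eef_rot: [-1.166, 1.271, -1.271]
wrist_force: [-0.9, 0.8, 7.0]
width: 0.0119
```

Emit:
{"method": "drive_tool", "body": {
  "series": [
    {"delta_pos": [0, 0.001, 0], "dr": [0, 0, 0]},
    {"delta_pos": [0, 0, 0], "dr": [0, 0, 0]}
  ]
}}

```text
t: 23.5
tool_pos: [0.4782, 0.1863, 0.1094]
eef_rot: [-1.165, 1.27, -1.272]
wrist_force: [-1.7, -1.8, 15.2]
width: 0.0116
```

Emit:
{"method": "drive_tool", "body": {
  "series": [
    {"delta_pos": [0, -0.0035, 0], "dr": [0, 0, 0]},
    {"delta_pos": [0.0043, 0, 0], "dr": [0, 0, 0]},
    {"delta_pos": [0, 0, 0], "dr": [0, 0, 0]}
  ]
}}

```text
t: 23.88
tool_pos: [0.4768, 0.1803, 0.1111]
eef_rot: [-1.168, 1.273, -1.273]
wrist_force: [-0.2, -0.2, -1.5]
width: 0.0116
```

Emit:
{"method": "drive_tool", "body": {
  "series": [
    {"delta_pos": [0, 0.0025, 0], "dr": [0, 0, 0]},
    {"delta_pos": [0, 0.0025, 0], "dr": [0, 0, 0]},
    {"delta_pos": [0, 0, 0], "dr": [0, 0, 0]}
  ]
}}

```text
t: 24.25
tool_pos: [0.477, 0.1811, 0.1063]
eef_rot: [-1.168, 1.272, -1.272]
wrist_force: [0.1, 1.3, -1.7]
width: 0.012
```

Emit:
{"method": "drive_tool", "body": {
  "series": [
    {"delta_pos": [-0.0003, 0.0006, 0], "dr": [0, 0, 0]},
    {"delta_pos": [0, 0, 0], "dr": [0, 0, 0]}
  ]
}}

```text
t: 24.5
tool_pos: [0.4771, 0.1813, 0.1061]
eef_rot: [-1.168, 1.272, -1.272]
wrist_force: [-0.3, -2.4, 2.3]
width: 0.0111
```

Emit:
{"method": "drive_tool", "body": {
  "series": [
    {"delta_pos": [0, 0, 0], "dr": [0, 0, 0]},
    {"delta_pos": [0, 0, 0], "dr": [0, 0, 0]}
  ],
  "fingers": 0.035
}}

```text
t: 24.75
tool_pos: [0.4772, 0.1815, 0.106]
eef_rot: [-1.167, 1.272, -1.272]
wrist_force: [-0.2, 1.4, -0.2]
width: 0.0347
```

Emit:
{"method": "drive_tool", "body": {
  "series": [
    {"delta_pos": [0, -0.02, 0], "dr": [0, 0, 0]},
    {"delta_pos": [0, -0.04, 0], "dr": [0, 0, 0]},
    {"delta_pos": [0.03, -0.05, 0], "dr": [0, 0, 0]},
    {"delta_pos": [0.03, -0.05, 0], "dr": [0, 0, 0]},
    {"delta_pos": [0.01, 0, 0], "dr": [0, 0, 0]},
    {"delta_pos": [0, 0, 0], "dr": [0, 0, 0]},
    {"delta_pos": [0, 0, 0], "dr": [0, 0, 0]}
  ]
}}

```text
t: 25.62
tool_pos: [0.4705, 0.1122, 0.265]
eef_rot: [-1.169, 1.273, -1.27]
wrist_force: [-1.1, -0.8, 0.6]
width: 0.035
```

```bash
python3 -c "
from h import *
import pickle
o=st();cp=campose('wrist',o);pickle.dump(cp,open('cp8.pkl','wb'))
a=snapshot('wrist');cv2.imwrite('pics/w8.png',a)
cv2.imwrite('pics/s8.png',snapshot('side'))
cv2.imwrite('pics/e8.png',snapshot('scene'))
b=cv2.imread('pics/s8.png');e=cv2.imread('pics/e8.png')
f=lambda x:cv2.resize(x,(400,480),interpolation=cv2.INTER_CUBIC)
cv2.imwrite('pics/c8.png',np.hstack([f(b[140:284,280:400]),f(e[150:300,240:365])]))
"
```

```text
t 25.62 pos [0.4705 0.1122 0.265 ] zaz -4.85 ydown [-0.0019  0.0002 -1.    ] F [-1.0911 -0.8464  0.5688] w 0.0350
```

View pics/w8.png

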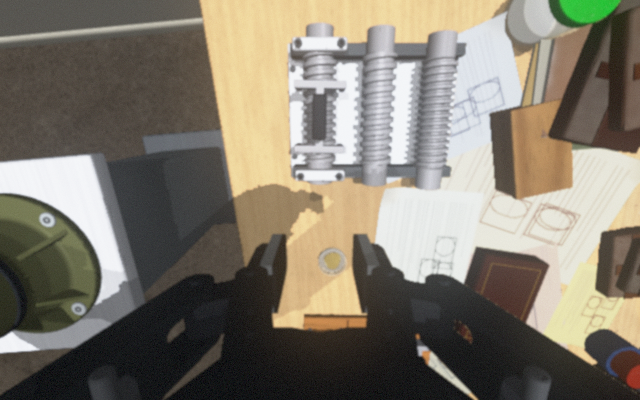

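View pics/c8.png

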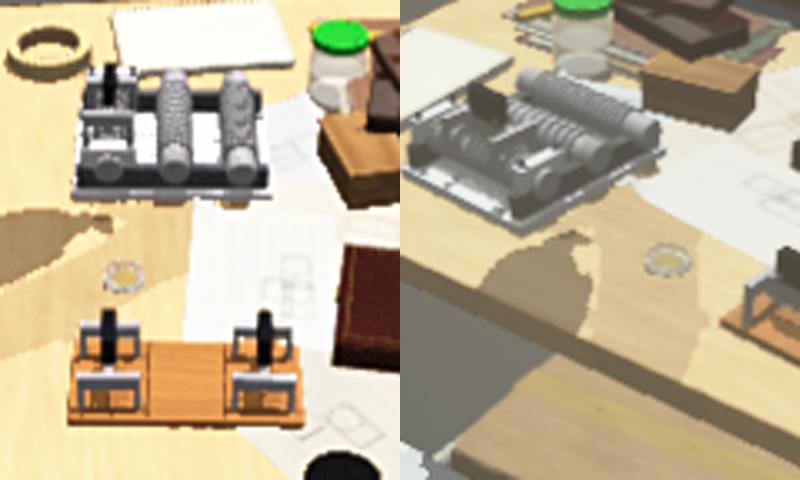

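```bash
python3 -c "
from h import *
from plant import ctrl
st();print(ctrl.sign_off())"
```

```text
t 25.77 pos [0.4708 0.1124 0.2652] zaz -4.81 ydown [-0.0016  0.0003 -1.    ] F [1.0442 0.5052 0.8443] w 0.0348
the job is handed in; nothing more can be done
None
```

The leaf that fits is the one from the middle of the board. It is now standing on the clamped rod, seated home and let go. I handed the job in at 25.8 s of the 72 s allowed.

- **First leaf (nearest the robot):** I felt it along about 18 mm of the rod, first by sliding it, then in 2 mm hops. It stood on the crests everywhere, with contact always at a tool height of about 108 mm. Sliding began to jam at around 12 N sideways, which is why I changed to hops. I put it back on its place on the board.
- **Middle leaf:** It dropped in and rested at a tool height of 106.1 mm. As a check I tried it about 4.7 mm along the rod, where it stood at 109.6 mm, the expected 3.5 mm higher. I put it back, it settled at 106.1 mm again, and I let go under about 2 N.
- **Third leaf:** I never moved it or meshed it with the rod, because the fitting leaf was already found.

**Last checks:** The final pictures show the fitting leaf upright on the front rod and the other two standing on the board. The dish and tape look undisturbed, and the arm is clear of everything. The pliers, reel and jar were not all in the views I checked, but the arm never went near them.

The highest force I read was about 15 N, brief, while pressing down to check. The seated height rests on what was felt, because the pictures are not precise enough to confirm 3.5 mm. The pictures also suggested a rod pitch of about 10 mm, which I did not rely on.

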